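# Ready a spreader's belt drive for its belt and hold the tensioner back

### The job

I am about to put the belt on this salt-spreader drive: of the two loose idler pulleys, slide the one whose bore fits down over the bare idler stud until it sits fully home on the stud's shoulder, and let go of it. Then push the sprung tensioner arm back, away from the two big sheaves, past the last click of its ratchet, and finish still holding it there against its spring yourself, clear of the pawl rather than resting on it, so that I can slip the belt round. Leave the wrench, the big bolt and the shaft collar where they are.

Things in the scene. Friction and masses are not known exactly. Their poses are not given: they have to be found in the camera images.
- drive: Fixed grey steel drive plate 270 (x) by 440 (y) mm, top 70 mm above the bench. Origin on the bench under its centre, z up. On its far (+x) half two grooved sheaves, 110 mm across at x +60, y -145 mm and 80 mm across at x +60, y +115 mm, 42 mm above the plate (shaft ends 58 mm). On its near half the bare stud at x -15, y -90 mm and the tensioner's pivot at x -60, y +115 mm.
- stud_seat (a point): Centre of the round shoulder (34 mm across, 16 mm above the plate, so 86 mm above the bench) on which an idler's underside rests when home; axes as the drive's, z up along the stud. The stud is a fixed upright steel pin 20 mm thick, rising 37 mm from this point, its top 7 mm tapered to 12 mm.
- stud_tip (a point): Centre of the stud's flat tip, 37 mm above the shoulder.
- idler_a: Loose steel idler pulley lying flat on the bench: 50 mm across, 28 mm high, bronze-bushed bore 22 mm: the one that fits the 20 mm stud. Origin at the centre of its underside, z along the bore. 0.26 kg or so.
- idler_b: Loose steel idler pulley of the same 50 mm by 28 mm outside, but bore 16 mm: it jams on the stud's tapered nose. Origin at the centre of its underside.
- tensioner (a joint): Angle of the tensioner arm (rad). 0 = sprung in towards the sheaves; grows as it is pushed back, clockwise from above (the grip goes mostly to the drive's -x), to a solid stop at 0.58. Three ratchet teeth click at about 0.16, 0.30 and 0.44; let go, it falls back onto the last tooth passed and the pawl carries it there. It starts at rest at 0, 0.16 or 0.30. Needs 5 to 11 N at the grip.
- pivot (a point): Point on the arm's upright pivot axis, 130 mm above the bench; axes as the drive's.
- grip (a point): Centre of the top of the arm's upright black rubber grip: a round post 18 mm thick, top 146 mm, foot 84 mm above the bench, 140 mm from the pivot axis; push or pinch it to move the arm. The arm's own idler pulley (60 mm across, centre 60 mm from the grip) reaches 114 mm above the bench. The point turns with the arm; axes parallel to the drive's at joint value 0.
- pawl (a joint): How far the sprung pawl slider is lifted out by a passing tooth: 0 = dropped in (clicked), about 0.0045 m on a tooth's crest. It slides in a small guide block left of the pivot.
- wrench: Bystander, loose: combination wrench 220 mm long lying flat at the near right; origin on the bench under its middle, x along the handle towards the jaw.
- collar: Bystander, loose: plain steel shaft collar lying flat, 44 mm outside, 25 mm bore, 16 mm high; NOT an idler; origin at the centre of its underside.
- bolt: Bystander, loose: big hex bolt standing on its 33 mm head, 66 mm high; origin at the centre of its underside.
Mind the look-alikes: they are no part of the job. Leave any blue look-alike of the idler_a alone.

How it is judged (in metres and radians):
On the way, in this order (a step that is already met when the one before it is completed fails the run):
1. the fitting idler is fully home on the stud and let go (z of idler_a in the frame of stud_seat between -0.003 and 0.003 m and horizontal distance between idler_a and stud_seat below 0.003 m and angle between idler_a's own z axis and vertical below 0.06 rad and contact force between the fingers and idler_a below 0.3 N), for 0.2 s.
2. the tensioner arm is past the last tooth and the pawl has clicked in behind it (value of joint tensioner above 0.455 rad and value of joint pawl below 0.002 m), for 0.2 s.
At the end, for the whole second after the job is handed in: The gripper itself holds the tensioner arm still (at least 3 N on it) above 0.46 rad: past the last tooth (0.44), pawl dropped in but carrying nothing. The 22 mm-bore idler is home on the stud, untouched, within 3 mm of the shoulder in height and centre, upright within 0.06 rad (all of step 1 and value of joint tensioner above 0.46 rad and value of joint pawl below 0.002 m and velocity of joint tensioner between -0.1 and 0.1 rad/s and contact force between the fingers and tensioner above 3 N); the arm keeps its last pose, push and grip.
It fails at once if the wrench is moved more than 50 mm (distance of wrench from where it was at the start of the episode above 0.05 m).
It fails at once if the collar is moved more than 50 mm (distance of collar from where it was at the start of the episode above 0.05 m).
It fails at once if the bolt is moved more than 50 mm (distance of bolt from where it was at the start of the episode above 0.05 m).
It also fails if it takes over 51 s, if anything falls off the work surface, if the arm or the gripper's body presses on something with over 40 N, if the wrist force passes 120 N, or if a joint passes its speed limit or range.

### The arm

A 6-joint arm with a two-finger parallel gripper is mounted at the origin on the work surface. World frame = base frame: x ahead of the robot, y to its left, z up, the work surface at z = 0. Lengths are in m, angles in degrees, forces in N, time in s.
With the tool pointing down it reaches from about 0.375 to 0.75 m from the base axis. Payload 9 kg.
Tool frame: the origin (TCP) lies where the fingers leave the gripper's body, on its centre line; the fingertips stand 73 mm ahead of it and the grasp point (between the pads) lies 54 mm ahead of it (robot.tip_reach is the distance from the TCP to the fingertips, in m); z points along the fingers, y is the line along which they close (so a half turn about z gives the same grasp; the last joint's range is limited). The gripper opens to 85 mm and grips with 20 to 120 N. Pads are 22 mm wide; open, the fingers measure 114 mm over their backs; the gripper's body (76 mm by 85 mm) begins 54 mm behind the grasp point. The pads swing forward as they close: fully open they stand 13 mm farther back than shut.
Start: joints at [54.047, 5.964, 5.575, 89.605, 0, 77.527], TCP at [0.239, 0.55, 0.304] pointing down, gripper open.
Joint ranges: [-171.21, 171.21], [-48.23, 106.86], [-62.78, 66.21], [-105.2, 120.99], [-86.42, 89.51], [-180, 180]. Speed limits (degrees/s): [127.2, 127.2, 147.25, 180, 180, 180].

### API

Orientations are given as [roll, pitch, yaw] about the fixed x, y, z axes, in that order (R = Rz(yaw) Ry(pitch) Rx(roll)).
In Python, from plant import robot gives the robot as it stands. Calls block until the motion is done:
- robot.move_pose(position, orientation): joint-space move of the TCP to a pose.
- robot.line_to(position, vel=0.15, rotation=None, guard=None): straight line of the TCP; rotation=None keeps the orientation; vel is the mean speed in m/s. With guard (N) it stops when the force on the tool has changed by that much, and returns True; else False.
- robot.goto_joints(angles): joint-space move.
- robot.set_gripper(opening): finger opening in m; the grip force is fixed at half the most; returns when the fingers have stopped.
- robot.pause(seconds).
- robot.ik(position, orientation): joint angles nearest the present ones, or None.
- robot.observe(): the state.
- robot.grab_frame(name): name is "side" or "top"; returns the picture (480x640x3 uint8, blue, green, red); there is no depth.
- robot.get_calibration(name): a dict with "vertical_fov" (degrees; the focal length in pixels is half the picture's height over the tangent of half this angle, whatever the lens; pixels are square), "cx", "cy" (the principal point, pixels), "rvec" (rotation vector, rad) and "tvec" (3), from world to camera coordinates, as OpenCV has them. Camera axes: x right, y down, z forward; pixel columns grow to the right and rows downward; lengths in m; the calibration is good to about 2 mm. A picture is of the moment at which its call begins. get_calibration takes no time and is no camera call.
A pose or a line that the arm cannot do raises robot.IKError and nothing moves.
- robot.job_done(): hands the job in; it is judged then, once.
The state is a dict: "time": time; "q": joint angles; "qvel": joint speeds; "joint_torque": joint torques, N m; "tool_pos": TCP position; "tcp_rot": TCP orientation; "ft_force": force on the tool from outside, world axes, zero at the start; "torque": the same for the moment, N m; "gripper_width": finger opening in m; "gripper_force": force on a finger pad.
Only numpy, scipy, OpenCV 4.12 (cv2) and the standard library are available. Lean on these libraries where they do the work, as an engineer would, in place of code of your own. Each camera call takes 0.05 s, during which the arm holds its last target. There are 200 camera calls.

## Working session

There is one attempt and no reset: what is moved stays moved. The work goes in short steps, each a Python script; the robot and the scene stay as the last script left them, time stands still between calls to the robot, and variables do not carry over. Pictures are saved under pics/ and viewed, at most 10 in all, crops included, and the job is handed in when it is done.

```bash
mkdir -p pics; ls
python3 - <<'E'
from plant import robot
import cv2
for n in("top","side"):
    f=robot.grab_frame(n);cv2.imwrite(f"pics/{n}0.png",f);print(n,robot.get_calibration(n))
s=robot.observe();print(s['time'],s['tool_pos'],s['tcp_rot'],s['gripper_width'],robot.tip_reach)
E
```

```text
pics
top {'vertical_fov': 45.3811663331356, 'cx': 318.5498323920688, 'cy': 233.5541042512549, 'rvec': array([ 2.15235762, -2.14874096,  0.13154859]), 'tvec': array([-0.07651866,  0.50187328,  1.19462357])}
side {'vertical_fov': 50.19854599941614, 'cx': 321.63331576024257, 'cy': 236.76243443431488, 'rvec': array([ 2.32466755, -0.52234663,  0.19449197]), 'tvec': array([-0.464794  ,  0.19924514,  1.05612397])}
0.1 [0.23891044 0.55014393 0.30320183] [-1.79932366e+02 -1.50199352e-02  1.56521027e+02] 0.08557422084859712 0.0726
```

View pics/top0.png

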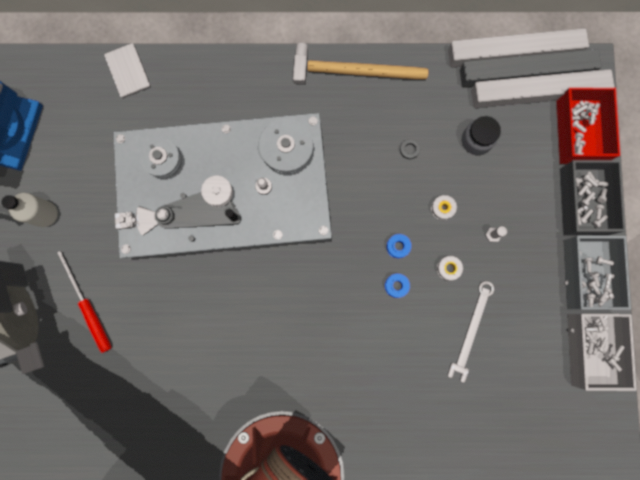

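View pics/side0.png

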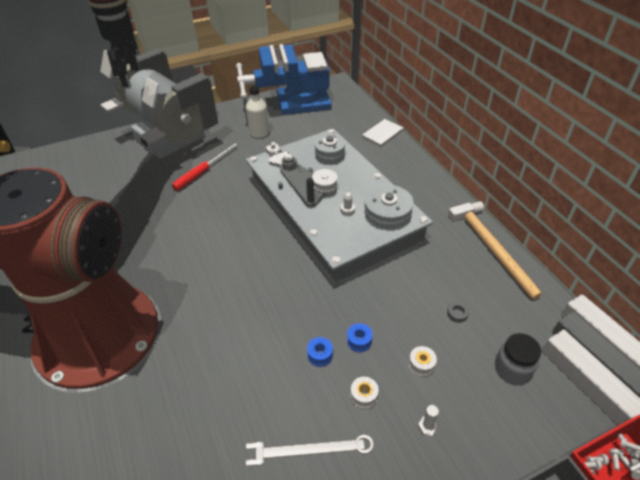

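The top view shows two white, bronze-bushed idlers at (445,207) and (451,268). The blue look-alikes are at (399,245) and (398,285), the collar at (410,149), the bolt at (496,234), the stud at (263,185) and the black grip at (232,213). Next I compare the bores in an enlarged crop and measure them.

```bash
cat > h.py <<'E'
import numpy as np, cv2
from plant import robot
class Cam:
    def __init__(s,n):
        c=robot.get_calibration(n); s.R=cv2.Rodrigues(np.array(c['rvec']))[0]; s.t=np.array(c['tvec'])
        s.f=240/np.tan(np.radians(c['vertical_fov']/2)); s.c=np.array([c['cx'],c['cy']]); s.o=-s.R.T@s.t
    def ray(s,p): return s.R.T@np.r_[(np.array(p)-s.c)/s.f,1]
    def onz(s,p,z):
        d=s.ray(p); return s.o+d*(z-s.o[2])/d[2]
    def proj(s,P):
        q=s.R@np.array(P)+s.t; return s.c+s.f*q[:2]/q[2]
T,S=Cam("top"),Cam("side")
E
python3 - <<'E'
from h import *
t=cv2.imread('pics/top0.png');s=cv2.imread('pics/side0.png')
def c(im,u,v,r=22): return cv2.resize(im[v-r:v+r,u-r:u+r],(260,260),interpolation=cv2.INTER_CUBIC)
a=np.hstack([c(t,445,207),c(t,451,268),c(t,263,185)]);b=np.hstack([c(s,424,358),c(s,364,390),c(s,348,203)])
cv2.imwrite('pics/crop1.png',np.vstack([a,b]))
for im,C,name,pts in((t,T,'top',[(445,207),(451,268)]),(s,S,'side',[(424,358),(364,390)])):
    hsv=cv2.cvtColor(im,cv2.COLOR_BGR2HSV)
    for u,v in pts:
        r=24
        w=(hsv[v-r:v+r,u-r:u+r]); 
        br=((w[...,0]>12)&(w[...,0]<35)&(w[...,1]>100)).astype(np.uint8)
        wh=((w[...,2]>130)).astype(np.uint8)
        cn=max(cv2.findContours(wh,cv2.RETR_EXTERNAL,cv2.CHAIN_APPROX_NONE)[0],key=cv2.contourArea)
        (cu,cv),rad=cv2.minEnclosingCircle(cn); m=cv2_m=None
        e=cv2.fitEllipse(cn)
        p=np.array(e[0])+[u-r,v-r]
        ys,xs=np.nonzero(br); 
        print(name,(u,v),'white ell',p.round(1),np.round(e[1],1),C.onz(p,.028).round(4),'bronze area',br.sum(),'c',xs.mean()+u-r,ys.mean()+v-r,'ext',np.ptp(xs)+1,np.ptp(ys)+1,'dark/centre',w[r-2:r+3,r-2:r+3].reshape(-1,3).mean(0).round())
E
```

```text
top (445, 207) white ell [444.3 206.7] [24.  24.6] [ 0.5613 -0.3466  0.028 ] bronze area 112 c 444.5267857142857 206.41071428571428 ext 12 12 dark/centre [ 20. 130. 123.]
top (451, 268) white ell [450.5 267.7] [24.7 25. ] [ 0.4297 -0.3561  0.028 ] bronze area 83 c 450.855421686747 267.48192771084337 ext 12 12 dark/centre [23. 46. 96.]
side (424, 358) white ell [422.9 357.2] [23.7 28.6] [ 0.5639 -0.3483  0.028 ] bronze area 135 c 422.9037037037037 357.35555555555555 ext 14 12 dark/centre [ 19. 143. 138.]
side (364, 390) white ell [364.1 388.8] [26.5 29.1] [ 0.4316 -0.3577  0.028 ] bronze area 142 c 364.3521126760563 388.3169014084507 ext 15 14 dark/centre [ 19.  97. 111.]
```

View pics/crop1.png

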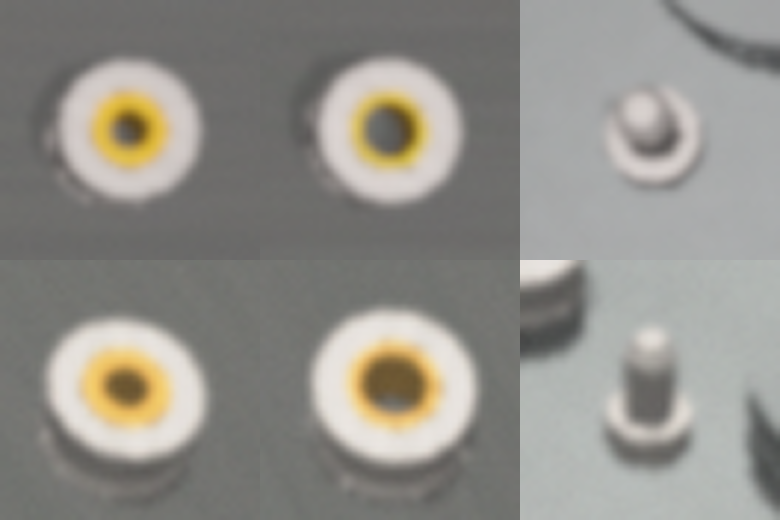

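Of the two bronze-bushed idlers, the one at top (444,207) has a thick bush and a small bore, so it is idler_b. The one at top (451,268) has the visibly larger bore, 22 mm, so it is idler_a. Both views put it at about (0.4305, -0.357). Next I measure the stud, drive and grip.

```bash
cat >> h.py <<'E'
def tri(pt,ps):
    d1,d2=T.ray(pt),S.ray(ps); A=np.c_[d1,-d2]; k=np.linalg.lstsq(A,S.o-T.o,rcond=None)[0]
    a,b=T.o+k[0]*d1,S.o+k[1]*d2; return (a+b)/2,np.linalg.norm(a-b)
E
python3 - <<'E'
from h import *
t=cv2.imread('pics/top0.png');s=cv2.imread('pics/side0.png')
a=T.onz((286,143),.128);b=T.onz((158,155),.128)
y=(b-a)[:2];L=np.hypot(*y);print('shafts',a,b,'L',L)
y/=L;x=np.array([y[1],-y[0]])
o=(a[:2]+b[:2])/2-.06*x+.015*y
print('drive',o,'yaw',np.degrees(np.arctan2(x[1],x[0])))
W=lambda u,v:o+u*x+v*y
print('stud pred',W(-.015,-.09),'pivot',W(-.06,.115))
print('seat top',T.onz((263.7,186),.086),'side',S.onz((347.8,207.4),.086))
for n,im,C,(u,v) in(('top',t,T,(232,213)),('side',s,S,(311,185))):
    w=im[v-25:v+25,u-20:u+20].max(2);m=(w<45).astype(np.uint8)
    nn,l,st,ce=cv2.connectedComponentsWithStats(m); 
    for i in range(1,nn):
        if st[i,4]>15: print(n,st[i]+[u-20,v-25,0,0,0],ce[i]+[u-20,v-25])
def c(im,u,v,r=30): return cv2.resize(im[v-r:v+r,u-r:u+r],(390,390),interpolation=cv2.INTER_CUBIC)
cv2.imwrite('pics/crop2.png',np.hstack([c(t,225,205),c(s,320,190)]))
E
```

```text
shafts [ 0.67316505 -0.01054506  0.128     ] [0.64835002 0.24660936 0.128     ] L 0.2583489568963075
drive [0.59959417 0.12719965] yaw 5.51189220663866
stud pred [0.59330824 0.036175  ] pivot [0.52882558 0.23590478]
seat top [0.59400235 0.03750866 0.086     ] side [0.59637237 0.0327534  0.086     ]
top [227 211  11  10  65] [232.13846154 215.55384615]
side [308 183   5  18  60] [310.2  191.35]
```

View pics/crop2.png

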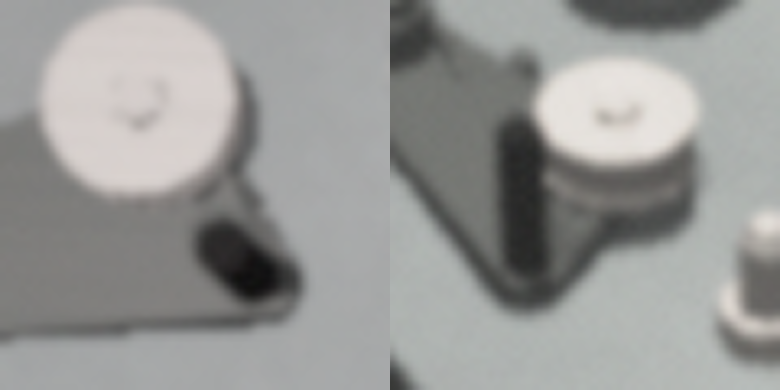

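Run:
```python
from h import *
print(tri((228.7,212.5),(310,180.0)), T.onz((228.7,212.5),.146))
piv=np.array([.5288,.2359])
g=T.onz((228.7,212.5),.146)[:2]; f=T.onz((235,217),.084)[:2]
print('foot',f)
for p in(g,f):
    d=p-piv;print(np.hypot(*d),np.degrees(np.arctan2(d[1],d[0]))-5.5)
# stud tip: top guess, side guess
print(tri((261.5,181.8),(348.3,194.5)))
print('proj tip',T.proj([.594,.0365,.123]),S.proj([.594,.0365,.123]))
d=np.array([.055,.075]);print('stud close axis world deg',np.degrees(np.arctan2(.075,.055))+5.5)
for y in (139.3,-40.7,150,90,180,0): 
    print(y,robot.ik([.594,.036,.25],[180,0,y]),robot.ik([.4305,-.357,.2],[180,0,y]))
```

```text
(array([0.53038503, 0.09894872, 0.14205114]), np.float64(0.0028611377113527034)) [0.52833938 0.09869273 0.146     ]
foot [0.52939099 0.09585329]
0.1372080449538178 -95.69234721234616
0.14004795609364967 -95.25821713568938
(array([0.59701312, 0.03773931, 0.12088069]), np.float64(0.004029395419538692))
proj tip [262.31120298 182.0902647 ] [346.51458777 194.68261405]
stud close axis world deg 59.24616226255521
139.3 [-9.11057601  4.864785   -1.1864706  83.9487444   0.         31.58942399] [-53.06690519  -0.78143277 -12.15663929  78.62479349   0.
 -12.36690519]
-40.7 [  -9.11057601    4.864785     -1.1864706    83.9487444     0.
 -148.41057601] [-53.06690519  -0.78143277 -12.15663929  78.62479349   0.
 167.63309481]
150 [-9.11057601  4.864785   -1.1864706  83.9487444   0.         20.88942399] [-53.06690519  -0.78143277 -12.15663929  78.62479349   0.
 -23.06690519]
90 [-9.11057601  4.864785   -1.1864706  83.9487444   0.         80.88942399] [-53.06690519  -0.78143277 -12.15663929  78.62479349   0.
  36.93309481]
180 [-9.11057601  4.864785   -1.1864706  83.9487444   0.         -9.11057601] [-53.06690519  -0.78143277 -12.15663929  78.62479349   0.
 -53.06690519]
0 [ -9.11057601   4.864785    -1.1864706   83.9487444    0.
 170.88942399] [-53.06690519  -0.78143277 -12.15663929  78.62479349   0.
 126.93309481]
```

Run:
```python
from h import *
p=[.4305,-.357]
def st(l): s=robot.observe();print(l,round(s['time'],2),s['tool_pos'].round(4),s['tcp_rot'].round(1),round(s['gripper_width'],4),s['ft_force'].round(1))
robot.move_pose(p+[.16],[180,0,90]); st('above')
robot.set_gripper(.066)
robot.line_to(p+[.078],vel=.1,guard=15); st('down')
robot.set_gripper(.03); st('sq1')
robot.set_gripper(.066)
robot.line_to(p+[.12],vel=.15); 
robot.move_pose(p+[.12],[180,0,150])
robot.line_to(p+[.077],vel=.1,guard=15)
robot.set_gripper(.03); st('sq2')
robot.line_to(p+[.30],vel=.25); st('up')
cv2.imwrite('pics/s1.png',robot.grab_frame('side'));cv2.imwrite('pics/t1.png',robot.grab_frame('top'))
s=cv2.imread('pics/s1.png');t=cv2.imread('pics/t1.png')
cs,ct=S.proj(p+[.25]).astype(int),T.proj(p+[.25]).astype(int);print(cs,ct)
```

```text
above 3.38 [ 0.4309 -0.3566  0.1601] [180.    0.   90.1] 0.0856 [ 0.4  0.5 -0.4]
down 4.67 [ 0.4308 -0.3574  0.0788] [1.8e+02 1.0e-01 9.0e+01] 0.0661 [ 0.4  0.1 -0.2]
sq1 4.98 [ 0.4311 -0.3576  0.0795] [1.799e+02 1.000e-01 9.000e+01] 0.0484 [-0.5  2.1  5.6]
sq2 7.6 [ 0.431  -0.3576  0.0784] [-1.8e+02  1.0e-01  1.5e+02] 0.0479 [-1.5  1.5  6.1]
up 8.64 [ 0.4302 -0.3566  0.2983] [ 1.799e+02 -1.000e-01  1.500e+02] 0.0483 [ 0.6  0.1 -3.6]
[370 318] [479 258]
```

The lift shows the idler's weight (-3.6 N) and a 48 mm opening, so it is held. I go above the stud and take one close look.

Run:
```python
from h import *
p=[.5948,.0358]
robot.move_pose(p+[.30],[180,0,150]); robot.line_to(p+[.212],vel=.15)
s=robot.observe();print(s['time'],s['tool_pos'],s['gripper_width'],s['ft_force'])
a=robot.grab_frame('side');b=robot.grab_frame('top')
cv2.imwrite('pics/s2f.png',a);cv2.imwrite('pics/t2f.png',b)
def c(im,u,v,r=40): return cv2.resize(im[v-r:v+r,u-r:u+r],(400,400),interpolation=cv2.INTER_CUBIC)
u=S.proj(p+[.13]).astype(int);v=T.proj(p+[.15]).astype(int);print(u-40,v-40)
cv2.imwrite('pics/crop3.png',np.hstack([c(a,*u),c(b,*v)]))
```

```text
11.0417 [0.59520468 0.03542126 0.21306506] 0.048498063147980684 [ 1.27745839  0.03212817 -2.39209926]
[307 152] [221 138]
```

View pics/crop3.png

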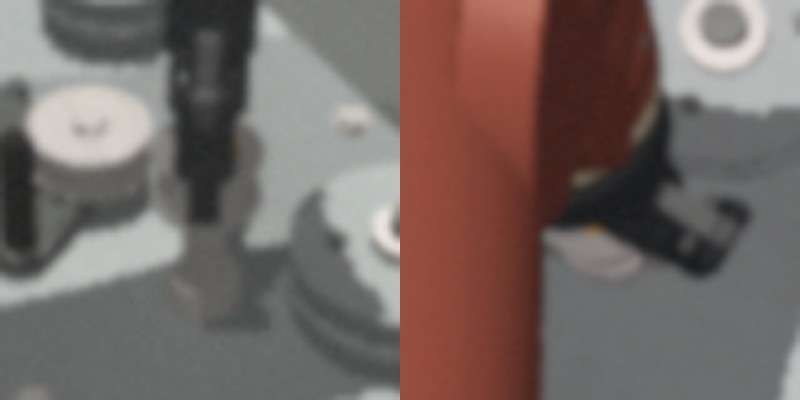

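In the side view the held idler's rims run from crop x 155 to 265 (centre 210). The shoulder below runs from 172 to 245 (centre 208), so they line up within about 1 mm. I descend with a guard.

Run:
```python
from h import *
p=[.5948,.0358]
hit=robot.line_to(p+[.1645],vel=.03,guard=12)
s=robot.observe();print(hit,s['time'],s['tool_pos'],s['gripper_width'],s['ft_force'],s['torque'])
```

```text
True 11.9333 [0.5955631  0.03654976 0.19381141] 0.04829381708148419 [2.0372736  2.65804281 0.3619307 ] [ 0.53325563 -0.64414504 -0.00539932]
```

Run:
```python
from h import *
p=np.array([.5958,.0370])
for i in range(6):
    robot.line_to([*p,robot.observe()['tool_pos'][2]],vel=.02)
    hit=robot.line_to([*p,.164],vel=.03,guard=15)
    s=robot.observe();print(hit,round(s['time'],2),s['tool_pos'].round(4),round(s['gripper_width'],4),s['ft_force'].round(1),s['torque'].round(2))
    if s['tool_pos'][2]<.168: break
    f=s['ft_force'][:2]; p=p+np.clip(f*.0003,-.001,.001)
```

```text
False 13.32 [0.5959 0.0373 0.1644] 0.0481 [0.4 4.3 4.5] [ 0.96 -0.1   0.01]
```

Run:
```python
from h import *
p=robot.observe()['tool_pos']
hit=robot.line_to([p[0],p[1],.161],vel=.03,guard=15)
s=robot.observe();print(hit,s['tool_pos'].round(4),s['ft_force'].round(1))
robot.set_gripper(.064)
robot.line_to([p[0],p[1],.26],vel=.15)
g=[.529,.098]
# to above the grip: close roughly tangentially (drive x), yaw 95.5
robot.move_pose(g+[.26],[180,0,95.5])
s=robot.observe();print(s['time'],s['tool_pos'].round(4),s['ft_force'].round(1),s['gripper_width'])
a=robot.grab_frame('side');b=robot.grab_frame('top')
cv2.imwrite('pics/s3f.png',a);cv2.imwrite('pics/t3f.png',b)
def c(im,u,v,r=40): return cv2.resize(im[v-r:v+r,u-r:u+r],(400,400),interpolation=cv2.INTER_CUBIC)
q=[.595,.036,.1]
u=S.proj(q).astype(int)-[12,0];v=T.proj(q).astype(int)-[12,-8];print(u-40,v-40)
cv2.imwrite('pics/crop4.png',np.hstack([c(a,*u),c(b,*v)]))
```

```text
False [0.596  0.0374 0.1643] [-10.5   3.9  26.7]
15.6667 [0.5289 0.0979 0.2594] [ 0.3  0.  -0. ] 0.06407697909186065
[294 162] [211 152]
```

View pics/crop4.png

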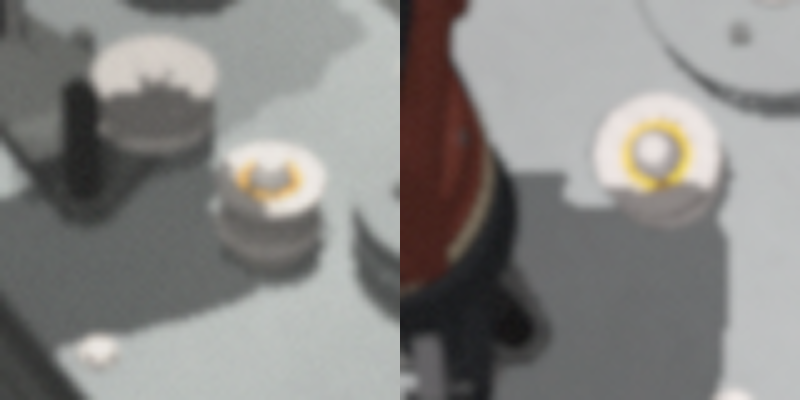

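The released idler sits on the stud with the tip standing out of its bore (top crop (655,150), side crop (272,172)). The firm stop at z 0.1643 matches the shoulder height, so it is home. Next I pinch the grip and swing the arm back.

Run:
```python
from h import *
g=[.529,.098]; piv=np.array([.5288,.2359])
hit=robot.line_to(g+[.194],vel=.1,guard=10); s=robot.observe();print(hit,s['tool_pos'].round(4),s['ft_force'].round(1))
assert not hit
robot.set_gripper(.005)
s=robot.observe();print(round(s['time'],2),s['tool_pos'].round(4),s['gripper_width'],s['ft_force'].round(1))
assert s['gripper_width']>.012
d=np.array(s['tool_pos'][:2])-piv; r=np.hypot(*d);a0=np.arctan2(d[1],d[0]);print('r',r,'a0',np.degrees(a0))
for k in range(1,22):
    th=.03*k;a=a0-th
    q=piv+r*np.array([np.cos(a),np.sin(a)])
    hit=robot.line_to([*q,.194],vel=.05,rotation=[180,0,95.5-np.degrees(th)],guard=18)
    s=robot.observe();v=np.array(s['tool_pos'][:2])-piv;aa=np.arctan2(v[1],v[0])
    tan=np.array([np.sin(aa),-np.cos(aa)]);f=s['ft_force'][:2]
    print(k,hit,round(s['time'],2),'cmd',round(th,3),'act',round(a0-aa,3),'Ft',round(f@tan,1),'Fr',round(f@v/r,1),round(s['gripper_width'],4))
    if hit or f@tan<-22: break
```

```text
False [0.5292 0.098  0.1946] [-0.5  0.3  0.4]
17.07 [0.5293 0.098  0.1946] 0.01598595712113604 [ 0.3 -0.1  5. ]
r 0.13791088264858792 a0 -89.79743153521683
1 False 17.32 cmd 0.03 act 0.023 Ft -5.5 Fr -1.3 0.0163
2 False 17.57 cmd 0.06 act 0.052 Ft -5.8 Fr -0.8 0.0163
3 False 17.82 cmd 0.09 act 0.082 Ft -7.2 Fr -1.2 0.0161
4 False 18.07 cmd 0.12 act 0.111 Ft -7.5 Fr -2.0 0.0157
5 False 18.32 cmd 0.15 act 0.146 Ft -3.7 Fr -3.6 0.0157
6 False 18.57 cmd 0.18 act 0.174 Ft -5.7 Fr -4.5 0.0159
7 False 18.82 cmd 0.21 act 0.202 Ft -7.9 Fr -4.0 0.0161
8 False 19.07 cmd 0.24 act 0.232 Ft -7.3 Fr -5.3 0.0161
9 False 19.32 cmd 0.27 act 0.261 Ft -8.6 Fr -6.2 0.0159
10 False 19.57 cmd 0.3 act 0.293 Ft -7.7 Fr -6.7 0.016
11 False 19.82 cmd 0.33 act 0.323 Ft -6.3 Fr -7.2 0.0159
12 False 20.07 cmd 0.36 act 0.353 Ft -6.9 Fr -6.9 0.0159
13 False 20.32 cmd 0.39 act 0.382 Ft -7.2 Fr -6.4 0.0161
14 False 20.57 cmd 0.42 act 0.412 Ft -7.4 Fr -7.7 0.0161
15 False 20.82 cmd 0.45 act 0.439 Ft -9.9 Fr -7.5 0.0161
16 False 21.07 cmd 0.48 act 0.448 Ft -28.6 Fr -11.4 0.0163
```

The arm met its stop 0.43 rad from the start, with clicks about 0.14 and 0.29 rad after it, so it started at 0.16. I back off to about 0.52 rad, check, and hand in.

Run:
```python
from h import *
piv=np.array([.5288,.2359]);r=.1379;a0=np.radians(-89.797)
for th in(.42,.375):
    a=a0-th;q=piv+r*np.array([np.cos(a),np.sin(a)])
    robot.line_to([*q,.194],vel=.03,rotation=[180,0,95.5-np.degrees(th)])
robot.pause(.8)
s=robot.observe();v=np.array(s['tool_pos'][:2])-piv;aa=np.arctan2(v[1],v[0])
tan=np.array([np.sin(aa),-np.cos(aa)]);f=s['ft_force'][:2]
print(s['time'],'rel',a0-aa,'Ft',f@tan,'Fr',f@v/r,s['gripper_width'],s['gripper_force'])
a=robot.grab_frame('side');b=robot.grab_frame('top')
def c(im,u,v,r=60): return cv2.resize(im[v-r:v+r,u-r:u+r],(400,400),interpolation=cv2.INTER_CUBIC)
cv2.imwrite('pics/crop5.png',np.hstack([c(a,310,190),c(b,220,200)]))
```

```text
22.6583 rel 0.36148925747843275 Ft -10.756469599931648 Fr -9.78831461972715 0.015453779991579675 60.796165466308594
```

View pics/crop5.png

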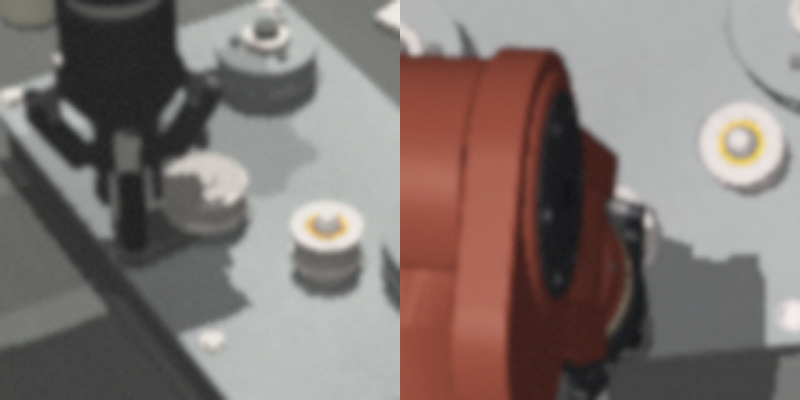

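The gripper still pinches the grip (side crop (130,215)) with the arm swung back at about 0.52 rad and about 11 N of spring load on it. The idler is still seated on the stud (side crop (327,235), top crop (742,145)).

```bash
python3 -c "
from plant import robot
print(robot.job_done())"
```

```text
the job is handed in; nothing more can be done
None
```

The 22 mm-bore idler is home on the stud and released, and the gripper is holding the tensioner arm at about 0.52 rad, past the last click and short of the stop; the job is handed in, but no verdict came back.

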